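# Zero the tally counter and tip the parts tote into its pouring corner for a count

### The arm

A 6-joint arm with a two-finger parallel gripper is mounted at the origin on the work surface. World frame = base frame: x ahead of the robot, y to its left, z up, the work surface at z = 0. Lengths are in m, angles in degrees, forces in N, time in s.
With the tool pointing down it reaches from about 0.4 to 0.925 m from the base axis. Payload 12.5 kg.
Tool frame: the origin (TCP) lies midway between the tips of the shut fingers; the grasp point (between the pads) lies 19 mm behind it; z points along the fingers, y is the line along which they close (so a half turn about z gives the same grasp; the last joint's range is limited). The gripper opens to 95 mm and grips with 3 to 60 N. Pads are 20 mm wide; open, the fingers measure 119 mm over their backs; the gripper's body (75 mm by 180 mm) begins 59 mm behind the grasp point.
Start: joints at [60.642, 28.126, 89.318, -0, 62.55, -6.05], TCP at [0.247, 0.574, 0.175] pointing down, gripper open.
Joint ranges: [-177.58, 177.58], [-47.91, 125.51], [2.72, 160], [-65.01, 245.01], [3.68, 167.84], [-153.87, 153.87]. Speed limits (degrees/s): [127.2, 127.2, 159.86, 180, 180, 180].

### API

Orientations are given as a 3x3 rotation matrix whose columns are the frame's x, y, z axes.
In Python, from plant import r gives the robot as it stands. The module is installed in compiled form; this text tells all that it offers.
- The arm moves only by the tool move_arm, never from a script. Its argument "deltas" is a list of rows, each a list of 7 numbers: the shift along the tool's x, y, z in m, then the turn, a rotation vector about the tool's x, y, z in degrees, then the closure, from 0 (fully open) to 1 (shut). A call has 1 to 10 rows; each row shifts and turns the commanded pose from where the row before left it, along the tool's axes as they then stand; what a row does not reach is not made up. A row lasts 1/8 s, in which the tool goes at most 62.5 mm and 10.7 degrees, less where a joint would pass 70% of its speed; a pose out of reach is approached as far as the arm can. A call is refused whole if a number of a shift passes 0.0625 or a number of a turn 10.7, either way. A call with a gripper value outside its range is refused whole. The fingers move at their own pace and stop on an object; the grip force is fixed at half the most. Time passes only in rows, so rows that do not move let the fingers close. It gives the time, the measured TCP pose, the force, the opening and the grip force at its end, in the units of the state.
- r.get_obs(): the state, without advancing time (a new reading comes with each control period).
- r.camera(name): name is "side" or "top"; returns (picture, depth): 480x640x3 uint8, red, green, blue; 480x640 float32, m along the optical axis (not along the pixel's ray), 0 where there is no reading.
- r.camera_info(name): a dict with "intrinsics" (3x3 intrinsics, pixels), "R" (3x3) and "t" (3): a world point X has camera coordinates R X + t. Camera axes: x right, y down, z forward; pixel columns grow to the right and rows downward; lengths in m; the calibration is good to about 2 mm. A picture is of the moment at which its call begins. camera_info takes no time and is no camera call.
- r.sign_off(): hands the job in; it is judged then, once.
The state is a dict: "time_s": time; "joint_positions": joint angles; "qvel": joint speeds; "effort": joint torques, N m; "eef_pos": TCP position; "tcp_rot": TCP orientation; "contact_force": force on the tool from outside, world axes, zero at the start; "moment": the same for the moment, N m; "opening": finger opening in m; "grip_force": force on a finger pad.
Only numpy, scipy, OpenCV 4.12 (cv2) and the standard library are available. Lean on these libraries where they do the work, as an engineer would, in place of code of your own. Each camera call takes 0.05 s, during which the arm holds its last target. There are 200 camera calls.

### The job

We are about to count the salvaged parts: turn the reset knob of the dial tally counter anticlockwise all the way back to its zero stop, then take the grey parts tote by its rim and tip it up on its cut-off pouring corner, keeping that corner down on the bench, until all the loose parts have slid together into the pouring corner. Spill nothing, leave the screwdriver, the glue bottle and the power supply where they are, and finish while still holding the tote tipped, so that I can pick the parts out and count them.

Things in the scene. Friction and masses are not known exactly. Their poses are not given: they have to be found in the camera images.
- reset_knob (a joint): angle of the reset knob in rad: 0 = against the zero stop, grows clockwise seen from above (starts between 0.6 and 1.4). It turns about the vertical with light friction (0.03 N m), stays where it is left and cannot pass below 0: turn it anticlockwise seen from above to reset it
- knob_grip (a point): point on the knob's vertical axis at the height to grip, 80 mm above the bench. The knob is a black bar handle, 36 mm long along this point's x, 12 mm wide along its y, its top 10 mm above and its foot disc 18 mm below this point. A needle at its -x end shows on the dial; at 0 it points at the long zero mark beside a small stop pin
- counter: dial tally counter fixed to the bench: grey steel box 112 x 104 mm on a 140 x 110 mm base plate, with a white graduated dial 86 mm across on its top, 54 mm above the bench; thumb lever on its +y side out to 79 mm from the centre, 38 mm high. Origin: centre of the underside; the knob stands at the dial's centre and the zero mark lies towards -x
- tote: small open grey plastic tote, about 0.4 kg plus 0.15 kg of parts. Origin: centre of the underside of its 200 (x) x 150 (y) mm floor, z up. Walls 4 mm thick, 60 mm high, floor 4 mm; a 5 mm collar round the outside of the top 22 mm makes the rim 9 mm thick (outer faces at x = +-105, y = +-80 mm). Its corner at +x +y is cut off at 45 degrees: the pouring corner
- pour_corner (a point): point inside the tote on its inner floor at the foot of the cut-off wall, mid length (tote frame 72, 47, 4 mm); its x axis points out through that wall. The wall is 71 mm long (50 mm off each side), lower than the others (44 mm) and has a flared lip. The metal parts slide on the plastic at a friction of about 0.2 and all run here when the tote leans about 0.5 rad over this edge
- pour_edge (a point): middle of the bottom edge under the cut-off wall, on the outside (tote frame 75, 50, 0 mm); the edge is 71 mm long, square to the tote's (+1, +1) direction
- back_corner (a point): underside of the tote at the corner diagonally across from the pouring corner (tote frame -100, -75, 0 mm)
- back_rim (a point): top of the rim, middle of its 9 mm thickness, on the -x wall near the corner diagonally across from the pouring corner (tote frame -100.5, -45, 60 mm): one good place to pinch, fingers closing along the tote's x. The parts lie lower than 24 mm above the tote's underside
- part1: loose salvaged part in the tote: aluminium belt pulley, 26 mm across, 16 mm tall, lying flat. Origin: centre of its underside
- part2: loose salvaged part in the tote: bent steel angle bracket, 26 x 22 mm foot with an 18 mm upright leg. Origin: centre of its underside
- part3: loose salvaged part in the tote: small flat steel motor, 29 mm across, 13 mm tall with a 6 mm shaft stub, lying flat. Origin: centre of its underside
- part4: loose salvaged part in the tote: aluminium belt pulley, 26 mm across, 16 mm tall, lying flat. Origin: centre of its underside
- part5: loose salvaged part in the tote: bent steel angle bracket, 26 x 22 mm foot with an 18 mm upright leg. Origin: centre of its underside
- part6: loose salvaged part in the tote: small flat steel motor, 29 mm across, 13 mm tall with a 6 mm shaft stub, lying flat. Origin: centre of its underside
- screwdriver: bystander: screwdriver with a blue handle, 190 mm long, lying along its x axis
- glue: bystander: orange glue bottle, 52 mm across, 120 mm tall, standing; origin at its foot
- psu: bystander: opened brass-coloured power supply case, 120 x 100 x 60 mm; origin at the centre of its underside

How it is judged:
By the outcome, as a careful person would: the job done as asked, in the order asked, and still so for the second after the job is handed in, while the arm keeps its last pose, push and grip.
It also fails if it takes over 58 s, if anything falls off the work surface, if the arm or the gripper's body presses on something with over 40 N, if the wrist force passes 120 N, or if a joint passes its speed limit or range.

## Working session

There is one attempt and no reset: what is moved stays moved. The work goes in short steps, Python scripts to look and compute and a tool call to move; the robot and the scene stay as the last step left them, time stands still between calls to the robot, and variables do not carry over. Pictures are saved under pics/ and viewed, at most 10 in all, crops included, and the job is handed in when it is done.

Besides the shell and the picture viewer there is one more tool, called after ">>>" as name(argument=value, ...) on one line, values as JSON. move_arm: Moves the arm, as the interface text tells. Its arguments: {"type":"object","properties":{"deltas":{"type":"array"}},"required":["deltas"]}

```bash
mkdir -p pics
cat > h.py <<'E'
import numpy as np, cv2
from plant import r
def cam(n):
    p,d=r.camera(n); i=r.camera_info(n); return p,d,np.array(i["intrinsics"]),np.array(i["R"]),np.array(i["t"])
def ray(u,v,z,K,R,t):
    C=-R.T@t; d=R.T@np.linalg.solve(K,[u,v,1.]); return C+d*(z-C[2])/d[2]
def cloud(d,K,R,t):
    v,u=np.mgrid[:d.shape[0],:d.shape[1]]
    P=np.stack([(u-K[0,2])/K[0,0]*d,(v-K[1,2])/K[1,1]*d,d],-1)
    return (P-t)@R
E
python3 - <<'E'
from h import *
for n in("top","side"):
    p,d,K,R,t=cam(n); cv2.imwrite(f"pics/{n}0.png",p[...,::-1]); np.savez(f"{n}0.npz",p=p,d=d,K=K,R=R,t=t)
    print(n,K.round(1).tolist(),(-R.T@t).round(3),R.round(2).tolist())
o=r.get_obs();print(o["time_s"],o["eef_pos"],np.round(o["tcp_rot"],3).tolist())
E
```

```text
top [[531.6, 0.0, 310.9], [0.0, 531.6, 230.8], [0.0, 0.0, 1.0]] [0.412 0.014 1.46 ] [[0.02, -1.0, 0.01], [-1.0, -0.02, -0.1], [0.1, -0.01, -1.0]]
side [[545.1, 0.0, 319.5], [0.0, 545.1, 245.7], [0.0, 0.0, 1.0]] [-0.139 -0.839  1.126] [[0.77, -0.64, 0.01], [-0.43, -0.54, -0.73], [0.47, 0.55, -0.69]]
0.1 [0.24713253 0.57379009 0.17413824] [[-0.918, 0.396, -0.0], [0.396, 0.918, -0.001], [0.0, -0.001, -1.0]]
```

View pics/top0.png

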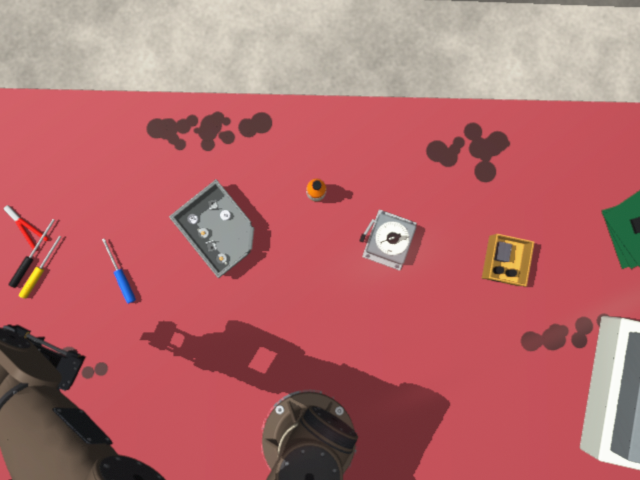

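View pics/side0.png

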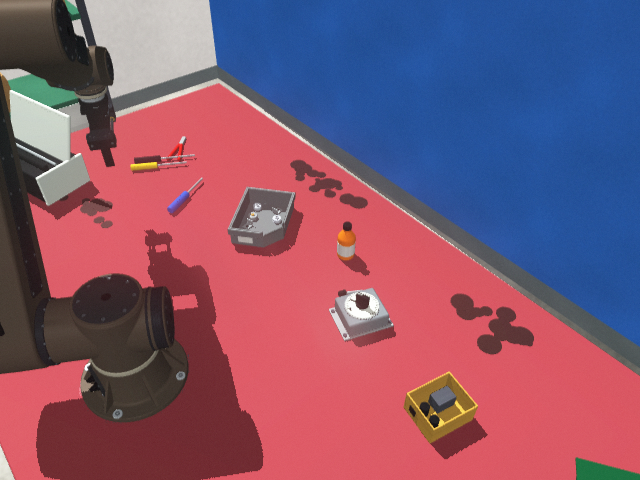

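The top view shows the tote at about (213,228) with its cut corner to the right at about (250,240). The counter is at (391,239), the glue bottle at (316,189), the PSU at (509,260) and the screwdriver at (119,272). Next I'll enlarge the tote and counter.

Run:
```python
from h import *
f=np.load("top0.npz");p,d,K,R,t=[f[k] for k in("p","d","K","R","t")]
a=cv2.resize(p[175:285,160:265],(400,419),interpolation=cv2.INTER_CUBIC)
b=cv2.resize(p[202:276,354:424],(396,419),interpolation=cv2.INTER_CUBIC)
cv2.imwrite("pics/crops.png",np.hstack([a,b])[...,::-1])
P=cloud(d,K,R,t); hsv=cv2.cvtColor(p,cv2.COLOR_RGB2HSV); gray=((hsv[...,1]<90)).astype(np.uint8)
for nm,(v0,v1,u0,u1),zs in (("tote",(170,290,150,270),(.05,.07)),("counter",(200,280,350,430),(.045,.064)),("cbase",(200,280,350,430),(-.01,.02))):
    m=np.zeros_like(gray); m[v0:v1,u0:u1]=1
    m&=gray&(P[...,2]>zs[0])&(P[...,2]<zs[1])
    q=P[m>0]; print(nm,len(q),q.mean(0).round(3), np.median(q[:,2]).round(4))
    rr=cv2.minAreaRect((q[:,:2]*1000).astype(np.float32)); print(rr,cv2.boxPoints(rr).round(0).tolist())
    h=cv2.convexHull((q[:,:2]*1000).astype(np.float32)); print(cv2.approxPolyDP(h,8,True)[:,0].round(0).tolist())
# counter top: knob vs dial
m=P[202:276,354:424]; s=(m[...,2]>.078)&(m[...,2]<.1); q=m[s]; print("knob",len(q),q.mean(0)); print(cv2.minAreaRect((q[:,:2]*1000).astype(np.float32)))
w=(hsv[...,1]<40)&(hsv[...,2]>200); w[:202]=0;w[276:]=0;w[:,:354]=0;w[:,424:]=0
n,l,st,c=cv2.connectedComponentsWithStats(w.astype(np.uint8)); i=1+st[1:,4].argmax(); 
h=cv2.convexHull(np.argwhere(l==i)[:,::-1].astype(np.int32)); e=cv2.fitEllipse(h); print("dial",e,ray(*e[0],.054,K,R,t))
```

```text
tote 882 [0.553 0.27  0.058] 0.0587
((552.17578125, 256.599365234375), (211.0911407470703, 160.39999389648438), 40.5367431640625) [[420.0, 249.0], [524.0, 127.0], [685.0, 264.0], [580.0, 386.0]]
[[682.0, 265.0], [578.0, 383.0], [422.0, 250.0], [484.0, 175.0], [553.0, 159.0]]
counter 1414 [ 0.536 -0.207  0.052] 0.0517
((536.2593994140625, -208.16177368164062), (103.85523986816406, 111.62151336669922), 71.51131439208984) [[467.0, -240.0], [573.0, -275.0], [606.0, -177.0], [500.0, -141.0]]
[[601.0, -177.0], [505.0, -145.0], [469.0, -237.0], [572.0, -273.0]]
cbase 468 [ 0.519 -0.199  0.005] 0.0051
((536.6268920898438, -208.11318969726562), (124.70148468017578, 142.9324493408203), 70.89970397949219) [[449.0, -244.0], [584.0, -290.0], [625.0, -173.0], [489.0, -126.0]]
[[615.0, -178.0], [549.0, -146.0], [488.0, -136.0], [452.0, -238.0], [583.0, -286.0]]
knob 66 [ 0.53577608 -0.20809632  0.08971724]
((535.9863891601562, -208.5587615966797), (11.589828491210938, 35.83259582519531), 19.4918270111084)
dial ((391.7839660644531, 237.83404541015625), (32.97193908691406, 33.75445556640625), 131.51925659179688) [ 0.5353413  -0.20933982  0.054     ]
```

View pics/crops.png

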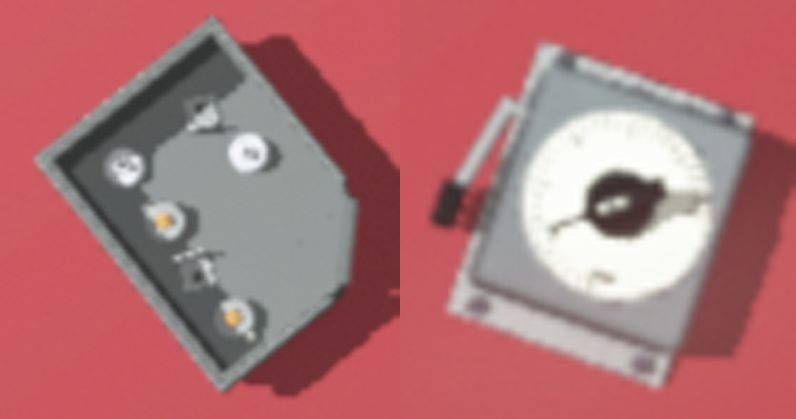

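Measured positions:

- **Counter:** at (0.536, -0.208), x axis at -18.5°. The knob bar lies along 109.5° and zero is at 161.5°, so the knob stands at about 0.91 rad and must turn +52° in the world.
- **Tote:** centre at (0.5525, 0.2565), x axis at -139.6°, pouring towards -y.

Next is a row planner.

```bash
cat >> h.py <<'E'
from scipy.spatial.transform import Rotation as Ro
def down(a):
    a=np.radians(a);c,s=np.cos(a),np.sin(a); return np.array([[-s,c,0],[c,s,0],[0,0,-1.]])
def row(p0,R0,p1,R1,n=1):
    """n rows: straight line + constant turn, in tool axes"""
    w=Ro.from_matrix(R0.T@R1).as_rotvec(); out=[]
    for k in range(n):
        Rk=R0@Ro.from_rotvec(w*k/n).as_matrix(); out.append(np.r_[Rk.T@(np.array(p1)-p0)/n,np.degrees(w)/n])
    return np.array(out)
def state():
    o=r.get_obs(); return np.array(o["eef_pos"]),np.array(o["tcp_rot"]),o
E
python3 - <<'E'
from h import *
p,R,o=state(); np.set_printoptions(suppress=True,linewidth=120)
print(row(p,R,[.5357,-.2085,.15],down(19.5),15).round(4))
E
```

```text
[[-0.0383 -0.0403  0.0016 -0.0036  0.0013  3.1463]
 [-0.0405 -0.0381  0.0016 -0.0036  0.0013  3.1463]
 [-0.0425 -0.0358  0.0016 -0.0036  0.0013  3.1463]
 [-0.0444 -0.0335  0.0016 -0.0036  0.0013  3.1463]
 [-0.0462 -0.031   0.0016 -0.0036  0.0013  3.1463]
 [-0.0478 -0.0284  0.0016 -0.0036  0.0013  3.1463]
 [-0.0493 -0.0257  0.0016 -0.0036  0.0013  3.1463]
 [-0.0506 -0.023   0.0016 -0.0036  0.0013  3.1463]
 [-0.0518 -0.0202  0.0016 -0.0036  0.0013  3.1463]
 [-0.0528 -0.0173  0.0016 -0.0036  0.0013  3.1463]
 [-0.0537 -0.0144  0.0016 -0.0036  0.0013  3.1463]
 [-0.0544 -0.0114  0.0016 -0.0036  0.0013  3.1463]
 [-0.0549 -0.0084  0.0016 -0.0036  0.0013  3.1463]
 [-0.0553 -0.0054  0.0016 -0.0036  0.0013  3.1463]
 [-0.0555 -0.0023  0.0016 -0.0036  0.0013  3.1463]]
```

>>> move_arm(deltas=[[-0.0383, -0.0403, 0, 0, 0, 3.15, 0], [-0.0405, -0.0381, 0, 0, 0, 3.15, 0], [-0.0425, -0.0358, 0, 0, 0, 3.15, 0], [-0.0444, -0.0335, 0, 0, 0, 3.15, 0], [-0.0462, -0.031, 0, 0, 0, 3.15, 0], [-0.0478, -0.0284, 0, 0, 0, 3.15, 0], [-0.0493, -0.0257, 0, 0, 0, 3.15, 0], [-0.0506, -0.023, 0, 0, 0, 3.15, 0], [-0.0518, -0.0202, 0, 0, 0, 3.15, 0], [-0.0528, -0.0173, 0, 0, 0, 3.15, 0]])

```text
time_s: 1.35
eef_pos: [0.4399, 0.0505, 0.1746]
tcp_rot: [[-0.575, 0.818, 0.0], [0.818, 0.575, 0.0], [0.0, 0.0, -1.0]]
contact_force: [0.9, 2.0, 0.3]
opening: 0.095
grip_force: 0.0
```

>>> move_arm(deltas=[[-0.0537, -0.0144, 0, 0, 0, 3.15, 0.4], [-0.0544, -0.0114, 0, 0, 0, 3.15, 0.4], [-0.0549, -0.0084, 0, 0, 0, 3.15, 0.4], [-0.0553, -0.0054, 0, 0, 0, 3.15, 0.4], [-0.0555, -0.0023, 0, 0, 0, 3.15, 0.4], [0, 0, 0, 0, 0, 0, 0.4], [0, 0, 0, 0, 0, 0, 0.4]])

```text
time_s: 2.22
eef_pos: [0.5349, -0.208, 0.1741]
tcp_rot: [[-0.333, 0.943, -0.001], [0.943, 0.333, 0.001], [0.001, -0.001, -1.0]]
contact_force: [-0.5, -0.2, 0.6]
opening: 0.0572
grip_force: 0.0
```

Run:
```python
from h import *
p,R,o=state(); np.set_printoptions(suppress=True,linewidth=120)
print(o["time_s"],p,R.round(3).tolist(),o["opening"],o["contact_force"],o["moment"])
print(row(p,R,[.5357,-.2085,.064],down(19.5),3).round(4))
```

```text
2.225 [ 0.53490347 -0.20795144  0.17411679] [[-0.333, 0.943, -0.001], [0.943, 0.333, 0.001], [0.001, -0.001, -1.0]] 0.05719694382532197 [-0.51402118 -0.15490034  0.60731244] [-0.0511316   0.007159    0.07040658]
[[-0.0003  0.0002  0.0367 -0.0141 -0.0225 -0.0205]
 [-0.0003  0.0002  0.0367 -0.0141 -0.0225 -0.0205]
 [-0.0003  0.0002  0.0367 -0.0141 -0.0225 -0.0205]]
```

>>> move_arm(deltas=[[-0.001, 0.0005, 0.03, 0, 0, 0, 0.4], [0, 0, 0.03, 0, 0, 0, 0.4], [0, 0, 0.03, 0, 0, 0, 0.4], [0, 0, 0.02, 0, 0, 0, 0.4], [0, 0, 0, 0, 0, 0, 0.7], [0, 0, 0, 0, 0, 0, 1], [0, 0, 0, 0, 0, 0, 1], [0, 0, 0, 0, 0, 0, 1], [0, 0, 0, 0, 0, 0, 1]])

```text
time_s: 3.35
eef_pos: [0.5363, -0.2092, 0.0649]
tcp_rot: [[-0.333, 0.943, 0.0], [0.943, 0.333, -0.0], [-0.0, 0.0, -1.0]]
contact_force: [0.0, -0.6, 0.8]
opening: 0.0126
grip_force: 0.0
```

>>> move_arm(deltas=[[0, 0, 0, 0, 0, 0, 1], [0, 0, 0, 0, 0, 0, 1]])

```text
time_s: 3.6
eef_pos: [0.5362, -0.2092, 0.0646]
tcp_rot: [[-0.333, 0.943, 0.0], [0.943, 0.333, 0.0], [0.0, 0.0, -1.0]]
contact_force: [-0.1, 0.2, 0.1]
opening: 0.0005
grip_force: 0.0
```

Run:
```python
from h import *
p,R,o=state(); print(p,o["opening"],o["grip_force"],o["contact_force"],o["moment"])
a,d,K,Rc,t=cam("side"); b=cam("top")[0]
A=cv2.resize(a[260:350,310:410],(444,400),interpolation=cv2.INTER_CUBIC);B=cv2.resize(b[200:280,354:424],(350,400),interpolation=cv2.INTER_CUBIC)
cv2.imwrite("pics/k1.png",np.hstack([A,B])[...,::-1])
```

```text
[ 0.53624484 -0.20918179  0.06461063] 0.0005080236599622836 0.0 [-0.08818146  0.18036884  0.08815893] [-0.08470153 -0.00727676  0.0044494 ]
```

View pics/k1.png

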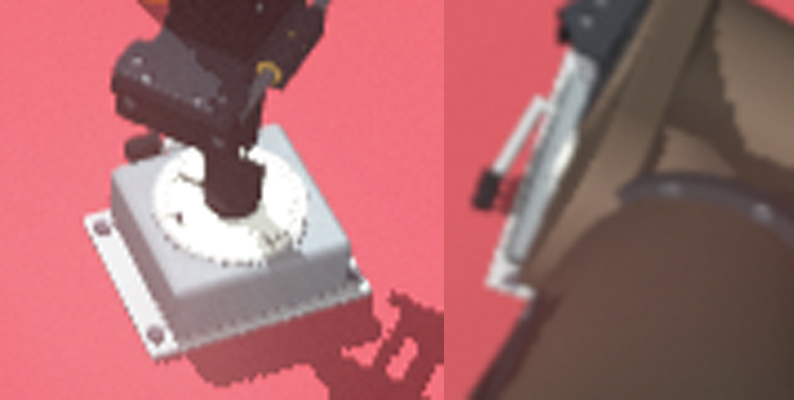

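The gripper is over the dial and the needle has not moved (crop (185,178)), but the fingers read as shut. I'll check where the fingers and knob are using the side depth.

Run:
```python
from h import *
a,d,K,Rc,t=cam("side"); P=cloud(d,K,Rc,t); f=np.load("side0.npz"); P0=cloud(f["d"],K,Rc,t)
print("opening",r.get_obs()["opening"])
for nm,Q,im in(("before",P0,f["p"]),("now",P,a)):
    dark=im.max(-1)<70; s=np.zeros(d.shape,bool); s[270:340,325:395]=1
    for z0,z1 in((.057,.065),(.065,.072),(.072,.08),(.08,.088),(.088,.096),(.096,.11)):
        q=Q[s&dark&(Q[...,2]>z0)&(Q[...,2]<z1)]
        if len(q): print(nm,z0,len(q),q.mean(0).round(4),q.min(0).round(3),q.max(0).round(3))
```

```text
opening 0.00015977408509712298
```

Run:
```python
from h import *
a,d,K,Rc,t=cam("side"); P=cloud(d,K,Rc,t); f=np.load("side0.npz"); P0=cloud(f["d"],K,Rc,t)
s=np.zeros(d.shape,bool); s[250:345,320:400]=1
for nm,Q in(("before",P0),("now",P)):
    for z0,z1 in((.045,.06),(.06,.068),(.068,.076),(.076,.084),(.084,.092),(.092,.1),(.1,.11)):
        q=Q[s&(Q[...,2]>z0)&(Q[...,2]<z1)&(np.hypot(Q[...,0]-.536,Q[...,1]+.208)<.08)]
        if len(q): print(nm,z0,len(q),q.mean(0).round(4),q.min(0).round(3),q.max(0).round(3))
print(d[300,362],P[300,362],P0[300,362])
```

```text
before 0.045 1118 [ 0.5294 -0.2171  0.0516] [ 0.469 -0.275  0.045] [ 0.604 -0.147  0.06 ]
before 0.06 54 [ 0.528  -0.2152  0.0633] [ 0.492 -0.244  0.06 ] [ 0.563 -0.199  0.068]
before 0.068 27 [ 0.5329 -0.2162  0.0718] [ 0.525 -0.229  0.068] [ 0.542 -0.198  0.075]
before 0.076 28 [ 0.5325 -0.2155  0.0797] [ 0.524 -0.229  0.077] [ 0.546 -0.198  0.084]
before 0.084 56 [ 0.5344 -0.2121  0.0881] [ 0.524 -0.231  0.084] [ 0.545 -0.195  0.092]
before 0.092 13 [ 0.5352 -0.2148  0.0929] [ 0.526 -0.228  0.092] [ 0.543 -0.202  0.094]
now 0.045 1105 [ 0.5277 -0.2185  0.0516] [ 0.469 -0.277  0.045] [ 0.602 -0.145  0.06 ]
now 0.06 49 [ 0.5306 -0.2159  0.0635] [ 0.519 -0.229  0.06 ] [ 0.565 -0.196  0.067]
now 0.068 27 [ 0.5319 -0.2142  0.0719] [ 0.521 -0.229  0.068] [ 0.541 -0.196  0.076]
now 0.076 31 [ 0.5324 -0.2156  0.0804] [ 0.523 -0.231  0.076] [ 0.547 -0.197  0.084]
now 0.084 38 [ 0.5368 -0.2176  0.0881] [ 0.526 -0.229  0.084] [ 0.546 -0.197  0.092]
now 0.092 3 [ 0.5335 -0.2169  0.0936] [ 0.532 -0.221  0.092] [ 0.536 -0.213  0.094]
now 0.1 5 [ 0.5383 -0.2195  0.1069] [ 0.534 -0.223  0.104] [ 0.544 -0.217  0.11 ]
1.3811342 [ 0.53193771 -0.2152032   0.07790111] [ 0.53162428 -0.21549474  0.07839129]
```

Run:
```python
from h import *
p,R,o=state(); print(p,np.round(o["joint_positions"],2))
for n in("side","top"):
    a,d,K,Rc,t=cam(n); P=cloud(d,K,Rc,t); f=np.load(n+"0.npz"); P0=cloud(f["d"],K,Rc,t)
    ch=(np.abs(d-f["d"])>.012)&(d>0)
    for z0 in np.arange(.03,.22,.015):
        q=P[ch&(P[...,2]>z0)&(P[...,2]<z0+.015)&(np.hypot(P[...,0]-.536,P[...,1]+.208)<.25)]
        if len(q)>3: print(n,z0.round(3),len(q),np.median(q,0).round(3),np.percentile(q,5,axis=0).round(3),np.percentile(q,95,axis=0).round(3))
    c=Rc@p+t; print(n,"TCP px",K@c/c[2])
```

```text
[ 0.53623312 -0.20913924  0.06457229] [-2.7880e+01  3.1790e+01  1.0275e+02  1.0000e-02  4.5460e+01 -4.7330e+01]
side 0.045 11 [ 0.527 -0.207  0.053] [ 0.489 -0.243  0.047] [ 0.583 -0.168  0.055]
side 0.105 16 [ 0.537 -0.22   0.113] [ 0.534 -0.222  0.106] [ 0.547 -0.217  0.118]
side 0.12 20 [ 0.535 -0.22   0.127] [ 0.529 -0.222  0.122] [ 0.547 -0.216  0.134]
side 0.135 6 [ 0.54  -0.221  0.14 ] [ 0.534 -0.222  0.139] [ 0.546 -0.218  0.142]
side 0.18 157 [ 0.466 -0.237  0.19 ] [ 0.449 -0.265  0.183] [ 0.617 -0.201  0.194]
side 0.195 282 [ 0.534 -0.237  0.202] [ 0.451 -0.265  0.196] [ 0.615 -0.21   0.208]
side 0.21 424 [ 0.474 -0.229  0.223] [ 0.446 -0.267  0.213] [ 0.616 -0.204  0.225]
side TCP px [361.28060551 301.21859601   1.        ]
top 0.03 4 [ 0.573 -0.165  0.038] [ 0.534 -0.175  0.037] [ 0.598 -0.132  0.041]
top 0.18 5 [ 0.58  -0.161  0.191] [ 0.574 -0.164  0.187] [ 0.597 -0.15   0.195]
top 0.195 21 [ 0.584 -0.16   0.199] [ 0.577 -0.165  0.196] [ 0.605 -0.147  0.207]
top 0.21 110 [ 0.603 -0.164  0.223] [ 0.586 -0.185  0.219] [ 0.621 -0.15   0.225]
top TCP px [392.34830628 237.15906763   1.        ]
```

Run:
```python
from h import *
f=np.load("side0.npz"); d,K,Rc,t=f["d"],f["K"],f["R"],f["t"]; P0=cloud(d,K,Rc,t)
m=(np.hypot(P0[...,0]-.247,P0[...,1]-.574)<.13)&(P0[...,2]>.1)&(d>0)
for z0 in np.arange(.1,.34,.015):
    q=P0[m&(P0[...,2]>z0)&(P0[...,2]<z0+.015)]
    if len(q): print(z0.round(3),len(q),np.median(q,0).round(3),q.min(0).round(3),q.max(0).round(3))
# side now: pixels around the knob, heights map
a,d,K,Rc,t=cam("side"); P=cloud(d,K,Rc,t)
cv2.imwrite("pics/k2.png",cv2.resize(a[215:325,310:420],(600,600),interpolation=cv2.INTER_CUBIC)[...,::-1])
print((P[235:320:4,340:384:4,2]*1000).round(0).astype(int))
```

```text
0.205 15 [0.228 0.527 0.217] [0.218 0.521 0.212] [0.24  0.534 0.219]
0.22 36 [0.226 0.523 0.229] [0.215 0.515 0.22 ] [0.238 0.535 0.235]
0.235 40 [0.225 0.521 0.244] [0.214 0.514 0.235] [0.237 0.531 0.25 ]
0.25 37 [0.225 0.521 0.258] [0.214 0.509 0.25 ] [0.238 0.527 0.264]
0.265 40 [0.226 0.52  0.271] [0.214 0.508 0.266] [0.238 0.526 0.28 ]
0.28 30 [0.217 0.501 0.294] [0.186 0.488 0.288] [0.311 0.634 0.295]
0.295 184 [0.23  0.504 0.304] [0.184 0.478 0.295] [0.307 0.625 0.31 ]
0.31 136 [0.226 0.499 0.317] [0.182 0.479 0.31 ] [0.314 0.641 0.325]
0.325 385 [0.226 0.511 0.334] [0.183 0.474 0.325] [0.311 0.648 0.34 ]
0.34 114 [0.234 0.53  0.346] [0.205 0.517 0.34 ] [0.276 0.582 0.355]
[[  85   90   94  293  315  355  355  354  354  355  353]
 [  78   78   75  289 1126  311  340  342  342  341  337]
 [  62   70  285  281  294  292  295  297  298  291  290]
 [  47   52  283  283  268  285  289  293  292  290  279]
 [  33   40  272  277  282  280  284  281  280  281  225]
 [  13   21   20  263  270  275  281  279  283  235  224]
 [   0    2  248  253  258  264  268  270  238  225    0]
 [  -
[... 165 characters left out ...]
 0]
 [ 225  225  226  224  222  226  224  196  203  193   -2]
 [ 219  222  226  225  224  224  225  197  189   -1   -3]
 [ 195  210  217  222  221  224  221  141    3   -4   -5]
 [ 183  186  194  209  220  220  128  119   -2   -5   -1]
 [  37   38   35  191  194  207  113   51   50    4   -1]
 [  32   52   49   53   86  185   91   49   53   48   -1]
 [  51   52   53   59   71   78   83   86   55   51   -1]
 [  51   50   51   52   62   63   70   72   57   56   47]
 [  47   48   56   58   51   61   59   53   55   56   50]
 [  42   47   54   51   54   53   54   58   55   54   51]
 [  29   45   50   52   55   52   57   53   56   51   51]
 [   5   39   46   51   46   49   46   49   47   46   39]]
```

View pics/k2.png

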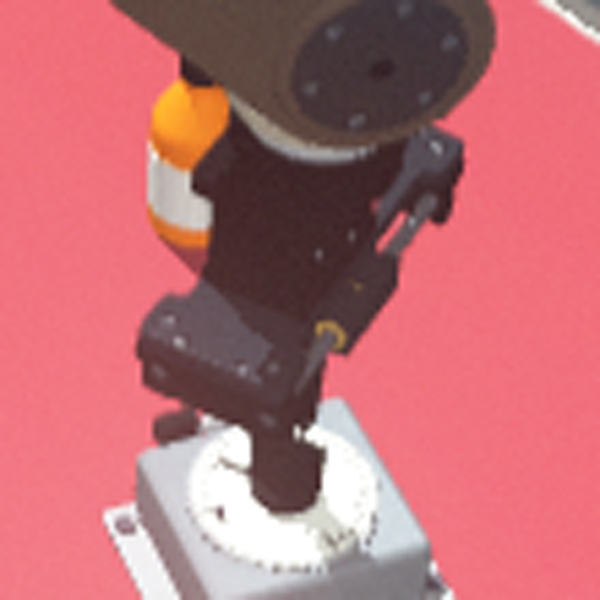

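The fingertips sit about 39 mm higher than the reported TCP. The tip is at 0.212 against a reported 0.174 at the start, and at about 0.103 against 0.0646 now, with no sideways offset. So the fingers shut above the knob. I'll allow for this by opening, going down another 38 mm and closing.

>>> move_arm(deltas=[[0, 0, 0, 0, 0, 0, 0.4], [0, 0, 0, 0, 0, 0, 0.4], [0, 0, 0, 0, 0, 0, 0.4], [0, 0, 0, 0, 0, 0, 0.4], [0, 0, 0, 0, 0, 0, 0.4], [0, 0, 0, 0, 0, 0, 0.4]])

```text
time_s: 4.7
eef_pos: [0.5363, -0.2092, 0.0646]
tcp_rot: [[-0.333, 0.943, 0.0], [0.943, 0.333, 0.0], [0.0, 0.0, -1.0]]
contact_force: [0.4, -0.5, 0.4]
opening: 0.054
grip_force: 0.0
```

>>> move_arm(deltas=[[0, 0.0005, 0.013, 0, 0, 0, 0.4], [0, 0, 0.013, 0, 0, 0, 0.4], [0, 0, 0.012, 0, 0, 0, 0.4], [0, 0, 0, 0, 0, 0, 0.6], [0, 0, 0, 0, 0, 0, 1], [0, 0, 0, 0, 0, 0, 1], [0, 0, 0, 0, 0, 0, 1], [0, 0, 0, 0, 0, 0, 1], [0, 0, 0, 0, 0, 0, 1]])

```text
time_s: 5.82
eef_pos: [0.5362, -0.2091, 0.0268]
tcp_rot: [[-0.333, 0.943, -0.001], [0.943, 0.333, 0.0], [0.0, -0.001, -1.0]]
contact_force: [-5.9, -1.7, 4.7]
opening: 0.0117
grip_force: 30.0
```

Gripped at 11.7 mm with 30 N. Now I'll turn anticlockwise, which is negative about tool z.

>>> move_arm(deltas=[[0, -0.0007, 0, 0, 0, 0, 1], [0, 0, 0, 0, 0, -8, 1], [0, 0, 0, 0, 0, -8, 1], [0, 0, 0, 0, 0, -8, 1], [0, 0, 0, 0, 0, -8, 1], [0, 0, 0, 0, 0, -8, 1], [0, 0, 0, 0, 0, -6, 1], [0, 0, 0, 0, 0, 0, 1]])

```text
time_s: 6.82
eef_pos: [0.5353, -0.2098, 0.0268]
tcp_rot: [[-0.91, 0.414, -0.001], [0.414, 0.91, -0.0], [0.001, -0.001, -1.0]]
contact_force: [-7.3, -5.6, 5.8]
opening: 0.0117
grip_force: 30.0
```

Run:
```python
from h import *
p,R,o=state(); print(p,o["contact_force"],o["moment"],o["opening"],np.degrees(np.arctan2(R[1,1],R[0,1])))
```

```text
[ 0.5353094  -0.20984669  0.02682795] [-7.3012289  -5.64701341  5.82227364] [-0.99418734  1.34616188  0.02520408] 0.011725488289326132 65.54303461193042
```

>>> move_arm(deltas=[[0, 0, 0, 0, 0, -4, 1], [0, 0, 0, 0, 0, -3, 1], [0, 0, 0, 0, 0, 0, 1]])

```text
time_s: 7.2
eef_pos: [0.5353, -0.2099, 0.0268]
tcp_rot: [[-0.953, 0.302, -0.001], [0.302, 0.953, -0.0], [0.001, -0.001, -1.0]]
contact_force: [-8.3, -7.0, 5.1]
opening: 0.012
grip_force: 30.2
```

Run:
```python
from h import *
p,R,o=state(); print(p,o["contact_force"],o["moment"],o["opening"],np.degrees(np.arctan2(R[1,1],R[0,1])))
```

```text
[ 0.53526692 -0.20993442  0.02682981] [-8.2589362  -7.04968485  5.08032117] [-1.21309592  1.4942467  -0.55350369] 0.012009377464734858 72.42742198416624
```

The moment about z rose to -0.55 N m, so the knob is against the stop. Now I'll release, rise, plan the move to the tote and check the needle on the way.

>>> move_arm(deltas=[[0, 0, 0, 0, 0, 0, 0.3], [0, 0, 0, 0, 0, 0, 0.3], [0, 0, 0, 0, 0, 0, 0.3], [0, 0, 0, 0, 0, 0, 0.3], [0, 0, -0.05, 0, 0, 0, 0], [0, 0, -0.06, 0, 0, 0, 0]])

```text
time_s: 7.95
eef_pos: [0.5356, -0.2089, 0.137]
tcp_rot: [[-0.953, 0.302, -0.002], [0.302, 0.953, 0.001], [0.003, 0.001, -1.0]]
contact_force: [0.4, 0.3, 1.5]
opening: 0.0662
grip_force: 0.0
```

Run:
```python
from h import *
p,R,o=state(); np.set_printoptions(suppress=True,linewidth=120); print(p)
print(row(p,R,[.600,.356,.135],down(40.4),10).round(4))
```

```text
[ 0.53555666 -0.20887748  0.13702764]
[[ 0.0109  0.0558  0.0003 -0.0006 -0.015   3.2045]
 [ 0.014   0.0551  0.0003 -0.0006 -0.015   3.2045]
 [ 0.0171  0.0542  0.0003 -0.0006 -0.015   3.2045]
 [ 0.0201  0.0532  0.0003 -0.0006 -0.015   3.2045]
 [ 0.023   0.052   0.0002 -0.0006 -0.015   3.2045]
 [ 0.0259  0.0506  0.0002 -0.0006 -0.015   3.2045]
 [ 0.0287  0.0491  0.0002 -0.0006 -0.015   3.2045]
 [ 0.0314  0.0474  0.0002 -0.0006 -0.015   3.2045]
 [ 0.034   0.0456  0.0002 -0.0006 -0.015   3.2045]
 [ 0.0365  0.0436  0.0002 -0.0006 -0.015   3.2045]]
```

>>> move_arm(deltas=[[0.0109, 0.0558, 0, 0, 0, 3.2, 0], [0.014, 0.0551, 0, 0, 0, 3.2, 0], [0.0171, 0.0542, 0, 0, 0, 3.2, 0], [0.0201, 0.0532, 0, 0, 0, 3.2, 0], [0.023, 0.052, 0, 0, 0, 3.2, 0], [0.0259, 0.0506, 0, 0, 0, 3.2, 0], [0.0287, 0.0491, 0, 0, 0, 3.2, 0], [0.0314, 0.0474, 0, 0, 0, 3.2, 0], [0.034, 0.0456, 0, 0, 0, 3.2, 0], [0.0365, 0.0436, 0, 0, 0, 3.2, 0]])

```text
time_s: 9.2
eef_pos: [0.6, 0.3578, 0.1366]
tcp_rot: [[-0.647, 0.762, 0.0], [0.762, 0.647, 0.0], [-0.0, 0.0, -1.0]]
contact_force: [0.1, -0.2, -0.1]
opening: 0.0953
grip_force: 0.0
```

Run:
```python
from h import *
np.set_printoptions(suppress=True,linewidth=120)
b,d,K,Rc,t=cam("top"); a,ds,Ks,Rs,ts=cam("side")
P=cloud(d,K,Rc,t)[202:276,354:424]; q=P[(P[...,2]>.078)&(P[...,2]<.1)]; print(len(q),cv2.minAreaRect((q[:,:2]*1000).astype(np.float32)))
B=cv2.resize(b[202:276,354:424],(378,400),interpolation=cv2.INTER_CUBIC);A=cv2.resize(a[130:270,200:340],(400,400),interpolation=cv2.INTER_CUBIC)
cv2.imwrite("pics/k3.png",np.hstack([B,A])[...,::-1])
p,R,o=state();print(p,o["opening"]);print(row(p,R,[.600,.356,-.010],down(40.4),3).round(4))
```

```text
68 ((536.5570068359375, -208.28701782226562), (11.741634368896484, 35.28194808959961), 72.78020477294922)
[0.5994537  0.36072729 0.13596956] 0.09549978492023868
[[-0.0013 -0.0009  0.0487  0.017  -0.0125  0.0655]
 [-0.0013 -0.0009  0.0487  0.017  -0.0125  0.0655]
 [-0.0013 -0.0009  0.0487  0.017  -0.0125  0.0655]]
```

View pics/k3.png

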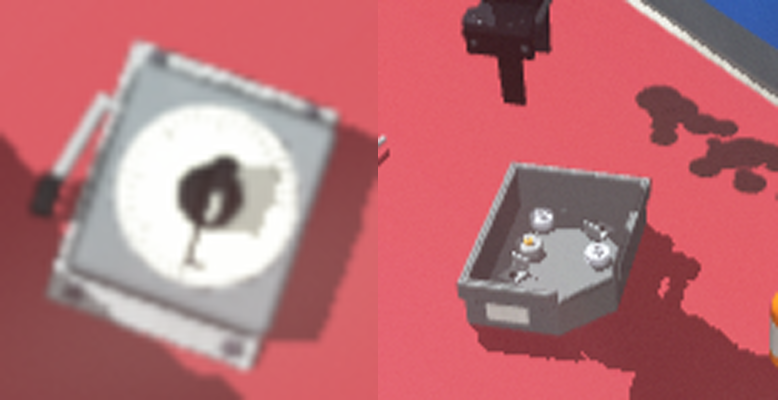

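The knob bar now lies at 162.8° with the needle at the zero mark and stop pin (crop (192,262)), so the knob is reset. The gripper hangs over the tote's back corner. Now I'll go down over the rim and pinch.

>>> move_arm(deltas=[[-0.0035, -0.0025, 0.04, 0, 0, 0, 0], [0, 0, 0.04, 0, 0, 0, 0], [0, 0, 0.035, 0, 0, 0, 0], [0, 0, 0.02, 0, 0, 0, 0], [0, 0, 0.01, 0, 0, 0, 0], [0, 0, 0, 0, 0, 0, 0], [0, 0, 0, 0, 0, 0, 0]])

```text
time_s: 10.18
eef_pos: [0.6011, 0.3517, -0.0071]
tcp_rot: [[-0.649, 0.761, 0.002], [0.761, 0.649, 0.001], [-0.0, 0.002, -1.0]]
contact_force: [0.0, -0.4, 0.1]
opening: 0.0951
grip_force: 0.0
```

>>> move_arm(deltas=[[0.003, 0.002, 0.003, 0, 0, 0, 0.4], [0, 0, 0, 0, 0, 0, 1], [0, 0, 0, 0, 0, 0, 1], [0, 0, 0, 0, 0, 0, 1], [0, 0, 0, 0, 0, 0, 1], [0, 0, 0, 0, 0, 0, 1], [0, 0, 0, 0, 0, 0, 1], [0, 0, 0, 0, 0, 0, 1], [0, 0, 0, 0, 0, 0, 1], [0, 0, 0, 0, 0, 0, 1]])

```text
time_s: 11.42
eef_pos: [0.6, 0.355, -0.0114]
tcp_rot: [[-0.649, 0.761, 0.0], [0.761, 0.649, 0.0], [-0.0, 0.0, -1.0]]
contact_force: [0.3, -0.7, -0.4]
opening: 0.0087
grip_force: 30.0
```

Run:
```python
from h import *
np.set_printoptions(suppress=True,linewidth=120)
p,R,o=state();print(p,o["opening"],o["grip_force"],o["contact_force"],o["moment"])
# tote pose again from top depth (rim heights)
f,d,K,Rc,t=cam("top");P=cloud(d,K,Rc,t);hsv=cv2.cvtColor(f,cv2.COLOR_RGB2HSV)
q=P[(hsv[...,1]<90)&(P[...,2]>.05)&(P[...,2]<.07)&(abs(P[...,0]-.55)<.16)&(abs(P[...,1]-.26)<.15)]
h=cv2.convexHull((q[:,:2]*1000).astype(np.float32)); print(cv2.approxPolyDP(h,8,True)[:,0].round(0).tolist())
# constant body twist about the pour edge
yaw=np.radians(-139.6);ex=np.array([np.cos(yaw),np.sin(yaw),0]);ey=np.array([-ex[1],ex[0],0]);c=np.array([.5525,.2565,0])
e=c+.075*ex+.05*ey; pd=(ex+ey)/2**.5; ax=np.cross([0,0,1],pd); print("edge",e,"axis",ax)
for a in(2,4):
    Rt=Ro.from_rotvec(np.radians(a)*ax).as_matrix(); print(a,np.r_[R.T@(e+Rt@(p-e)-p),R.T@ax*a].round(4))
```

```text
[ 0.60004803  0.35500328 -0.01135328] 0.008690296393768874 30.001152455806732 [ 0.25962687 -0.65413637 -0.38721496] [-0.11083647  0.09283145  0.07752518]
[[682.0, 265.0], [624.0, 332.0], [518.0, 320.0], [422.0, 248.0], [501.0, 164.0], [556.0, 160.0]]
edge [0.52779062 0.16981409 0.        ] axis [ 0.99677888 -0.08019892  0.        ]
2 [ 0.0002  0.0002 -0.0067 -1.4154  1.413   0.0002]
4 [ 0.0002  0.0002 -0.0133 -2.8308  2.8261  0.0003]
```

Rim pinched at 8.7 mm with 30 N. Tipping about the pour edge is the same row repeated each time. I'll start with a small test.

>>> move_arm(deltas=[[0.0002, 0.0002, -0.0067, -1.415, 1.413, 0, 1], [0.0002, 0.0002, -0.0067, -1.415, 1.413, 0, 1], [0.0002, 0.0002, -0.0067, -1.415, 1.413, 0, 1], [0.0002, 0.0002, -0.0067, -1.415, 1.413, 0, 1], [0, 0, 0, 0, 0, 0, 1], [0, 0, 0, 0, 0, 0, 1]])

```text
time_s: 12.22
eef_pos: [0.5998, 0.3547, 0.015]
tcp_rot: [[-0.649, 0.76, 0.011], [0.754, 0.642, 0.138], [0.098, 0.097, -0.99]]
contact_force: [0.2, -0.6, -2.6]
opening: 0.0085
grip_force: 30.0
```

```bash
cat > chk.py <<'E'
from h import *
np.set_printoptions(suppress=True,linewidth=120)
p,R,o=state();print(o["time_s"],p,R.round(3).tolist(),o["opening"],o["grip_force"],o["contact_force"].round(2) if hasattr(o["contact_force"],"round") else o["contact_force"],o["moment"],np.round(o["joint_positions"],1))
T0p=np.array([.60005,.3550,-.01135]);T0R=down(40.4);e=np.array([.5278,.1698,0]);
dR=R@T0R.T; w=Ro.from_matrix(dR).as_rotvec(); print("turn deg",np.degrees(w)); print("pour edge, if rigid:",p+dR@(e-T0p),"pour dir z",(dR@[-.0802,-.9968,0]))
E
python3 chk.py
```

```text
12.225 [0.59975128 0.35466775 0.0150054 ] [[-0.649, 0.76, 0.011], [0.754, 0.642, 0.138], [0.098, 0.097, -0.99]] 0.008522940251683955 29.99870538711548 [ 0.23 -0.61 -2.6 ] [-0.42185363  0.02198149  0.07519346] [ 22.   42.2  90.   10.1  44.8 -25.5]
turn deg [ 7.91204023 -0.60981617  0.05418151]
pour edge, if rigid: [ 0.52769618  0.16965334 -0.00001638] pour dir z [-0.07852447 -0.98732742 -0.13806067]
```

The wrist carries about half the tote's weight and the edge stays at z≈0, so I'll continue.

>>> move_arm(deltas=[[0.0002, 0.0002, -0.0066, -1.415, 1.413, 0, 1], [0.0002, 0.0002, -0.0067, -1.415, 1.413, 0, 1], [0.0002, 0.0002, -0.0066, -1.415, 1.413, 0, 1], [0.0002, 0.0002, -0.0067, -1.415, 1.413, 0, 1], [0.0002, 0.0002, -0.0066, -1.415, 1.413, 0, 1], [0.0002, 0.0002, -0.0067, -1.415, 1.413, 0, 1], [0, 0, 0, 0, 0, 0, 1]])

```text
time_s: 13.1
eef_pos: [0.5995, 0.3473, 0.0546]
tcp_rot: [[-0.652, 0.758, 0.027], [0.719, 0.606, 0.34], [0.241, 0.242, -0.94]]
contact_force: [0.0, 0.0, -1.5]
opening: 0.0087
grip_force: 30.0
```

```bash
python3 chk.py
```

```text
13.1 [0.59946093 0.34725001 0.05461919] [[-0.652, 0.758, 0.027], [0.719, 0.606, 0.34], [0.241, 0.242, -0.94]] 0.00869198833133168 29.999263286590576 [ 0.05  0.03 -1.55] [-0.40302006  0.05887878  0.05731064] [ 16.3  38.1  94.6  27.7  43.3 -43.8]
turn deg [19.90507007 -1.60647093  0.01612178]
pour edge, if rigid: [0.52787172 0.16957814 0.0002536 ] pour dir z [-0.07508813 -0.9368885  -0.34153184]
```

>>> move_arm(deltas=[[0.0002, 0.0002, -0.0066, -1.415, 1.413, 0, 1], [0.0002, 0.0002, -0.0066, -1.415, 1.413, 0, 1], [0.0002, 0.0002, -0.0066, -1.415, 1.413, 0, 1], [0.0002, 0.0002, -0.0067, -1.415, 1.413, 0, 1], [0.0002, 0.0002, -0.0066, -1.415, 1.413, 0, 1], [0.0002, 0.0002, -0.0066, -1.415, 1.413, 0, 1], [0, 0, 0, 0, 0, 0, 1], [0, 0, 0, 0, 0, 0, 1]])

```text
time_s: 14.1
eef_pos: [0.5981, 0.3326, 0.091]
tcp_rot: [[-0.658, 0.752, 0.042], [0.654, 0.542, 0.527], [0.374, 0.374, -0.849]]
contact_force: [-0.3, -0.4, 0.9]
opening: 0.0086
grip_force: 30.0
```

```bash
python3 chk.py
python3 - <<'E'
from h import *
b=cam("top")[0]; a=cam("side")[0]
B=cv2.resize(b[165:295,150:280],(400,400),interpolation=cv2.INTER_CUBIC);A=cv2.resize(a[150:270,205:325],(400,400),interpolation=cv2.INTER_CUBIC)
cv2.imwrite("pics/t1.png",np.hstack([B,A])[...,::-1])
E
```

```text
14.1 [0.59813452 0.33259796 0.09100834] [[-0.658, 0.752, 0.042], [0.654, 0.542, 0.527], [0.374, 0.374, -0.849]] 0.008594498776176573 30.00323385000229 [-0.26 -0.43  0.86] [-0.78248384  0.01814791  0.08110427] [  9.8  35.6  98.8  44.9  46.6 -62.6]
turn deg [31.81956952 -2.56036666  0.07179441]
pour edge, if rigid: [ 0.52793683  0.17003178 -0.00005454] pour dir z [-0.06688432 -0.84614358 -0.52878144]
```

View pics/t1.png

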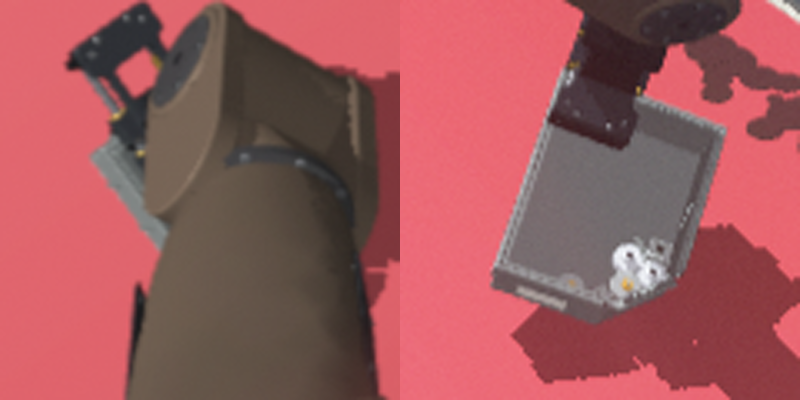

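In the side crop, two pulleys, a motor and a bracket are piled in the pouring corner around (640,265). Another motor (572,283) and a bracket seem held up along the neighbouring wall. I'll lean a little further, slowly.

>>> move_arm(deltas=[[0.0002, 0.0002, -0.0067, -1.415, 1.413, 0, 1], [0.0002, 0.0002, -0.0067, -1.415, 1.413, 0, 1], [0.0002, 0.0002, -0.0067, -1.415, 1.413, 0, 1], [0, 0, 0, 0, 0, 0, 1], [0, 0, 0, 0, 0, 0, 1], [0, 0, 0, 0, 0, 0, 1], [0, 0, 0, 0, 0, 0, 1], [0, 0, 0, 0, 0, 0, 1]])

```text
time_s: 15.2
eef_pos: [0.5973, 0.322, 0.1085]
tcp_rot: [[-0.661, 0.749, 0.049], [0.612, 0.499, 0.614], [0.435, 0.436, -0.788]]
contact_force: [-0.1, 1.3, 2.3]
opening: 0.0092
grip_force: 30.0
```

```bash
python3 chk.py
python3 - <<'E'
from h import *
a=cam("side")[0]
A=cv2.resize(a[170:260,225:325],(667,600),interpolation=cv2.INTER_CUBIC)
cv2.imwrite("pics/t2.png",A[...,::-1])
E
```

```text
15.2 [0.59732987 0.32200782 0.10847594] [[-0.661, 0.749, 0.049], [0.612, 0.499, 0.614], [0.435, 0.436, -0.788]] 0.00915584723130244 30.001204311847687 [-0.14  1.33  2.32] [-0.38869861 -0.06081933 -0.04446248] [  6.3  34.9 100.7  52.2  49.9 -71.1]
turn deg [37.87385658 -3.0664804   0.05467737]
pour edge, if rigid: [0.52794095 0.17001122 0.00017019] pour dir z [-0.06221063 -0.78559201 -0.61564381]
```

View pics/t2.png

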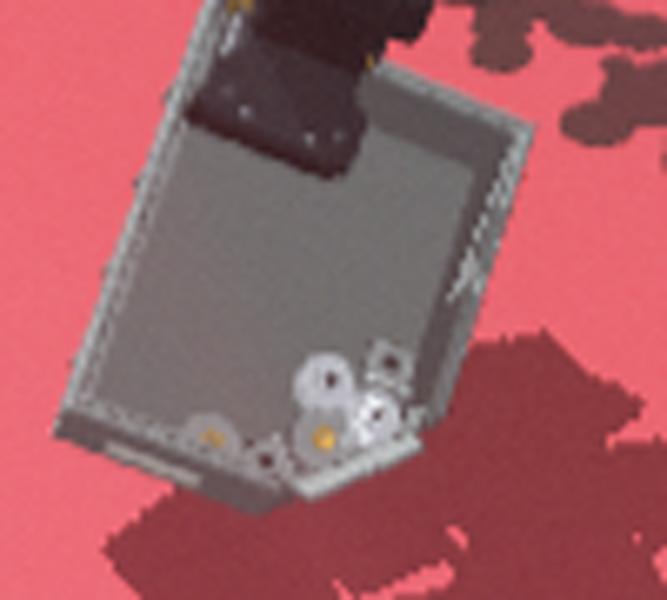

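All six parts are visible and lie together around the cut wall, touching in a chain: motor (212,437), bracket (267,460), motor (322,440), pulleys (325,380) and (375,412), bracket (390,360). I'll measure them in the tote frame.

```bash
cat > parts.py <<'E'
from h import *
import sys
p,R,o=state(); a,d,K,Rc,t=cam("side")
T0p=np.array([.60005,.3550,-.01135]);dR=R@down(40.4).T
yaw=np.radians(-139.6);E=np.array([[np.cos(yaw),-np.sin(yaw),0],[np.sin(yaw),np.cos(yaw),0],[0,0,1]]);c=np.array([.5525,.2565,0])
Rt=dR@E; ct=p+dR@(c-T0p)
P=(cloud(d,K,Rc,t)-ct)@Rt
m=(d>0)&(abs(P[...,0])<.093)&(abs(P[...,1])<.068)&(P[...,2]>-.01)&(P[...,2]<.04)
print("floor z",np.median(P[m&(P[...,0]<.02)][:,2]))
C=Rc@ct+t
for u,v,h in eval(sys.argv[1]):
    D=Rt.T@Rc.T@np.linalg.solve(K,[u,v,1.]); O=Rt.T@(-Rc.T@t-ct); q=O+D*(h-O[2])/D[2]
    x,y=(q[:2]-[.072,.047])*1000; print((u,v),(q*1000).round(0),"dist",np.hypot(x,y).round(0),"inward",(-(x+y)/2**.5).round(0),"along",((y-x)/2**.5).round(0),"depth z",(P[int(v),int(u),2]*1000).round(0))
E
python3 - <<'E'
print([(round(225+x/6.67,1),round(170+y/6.67,1),h) for x,y,h in((212,437,.02),(267,460,.01),(322,440,.02),(325,380,.02),(375,412,.02),(390,360,.015))])
E
python3 parts.py "[(225+x/6.67,170+y/6.67,h) for x,y,h in((212,437,.02),(267,460,.01),(322,440,.02),(325,380,.02),(375,412,.02),(390,360,.015))]"
```

```text
[(256.8, 235.5, 0.02), (265.0, 239.0, 0.01), (273.3, 236.0, 0.02), (273.7, 227.0, 0.02), (281.2, 231.8, 0.02), (283.5, 224.0, 0.015)]
floor z 0.0043102227700664575
(256.784107946027, 235.51724137931035) [81. -6. 20.] dist 53.0 inward 31.0 along -44.0 depth z 22.0
(265.02998500749624, 238.9655172413793) [78. 23. 10.] dist 25.0 inward 13.0 along -21.0 depth z 4.0
(273.2758620689655, 235.96701649175412) [63. 42. 20.] dist 10.0 inward 10.0 along 3.0 depth z 26.0
(273.7256371814093, 226.97151424287856) [36. 35. 20.] dist 38.0 inward 34.0 along 17.0 depth z 19.0
(281.2218890554723, 231.76911544227886) [41. 61. 20.] dist 34.0 inward 12.0 along 32.0 depth z 21.0
(283.47076461769115, 223.97301349325338) [14. 61. 15.] dist 60.0 inward 31.0 along 51.0 depth z 5.0
```

The floor height in the tilted tote frame comes out right at 4.3 mm. Every neighbouring pair I worked out is touching (26–29 mm apart), so the parts are packed in the pouring corner and at rest. The edge is down on the bench and the grip is holding, so I'll hand in.

```bash
python3 -c "
from plant import r
print(r.sign_off())"
```

```text
the job is handed in; nothing more can be done
None
```

The job is handed in: the reset knob is back at its zero stop and the tote is held tipped about 38° on its pouring corner, with all six parts packed together there, the farthest about 60 mm from the foot of the cut-off wall, and nothing spilled in the pictures; I did not re-check the screwdriver, glue bottle and power supply at the end, but nothing touched them.

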